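Seat the grinding burr in the sample mill

TASK

Take the grinding burr with the orange grip off its stand and fit it in the chamber of the yellow sample mill: rest it on the drive hub and turn it under light pressure until its cross key drops into the hub's slots, never forcing it down. Leave it fully home, flush with the chamber rim and let go of, without disturbing the blue burr or the other things on the bench.

Things in the scene. Friction and masses are not known exactly. Their poses are not given: they have to be found in the camera images.
- burr: Burr to be fitted, 0.24 to 0.36 kg: steel disc 64 mm in diameter, 14 mm thick, with an upright orange grip on top and a cross key below. Origin: centre of the disc's underside; z up.
- burr_grip (a point): Where to pinch the orange grip: on the burr's axis, 40 mm above its origin, axes as the burr's. The grip is a bar 36 mm long (along x) and 14 mm thick (along y: close the fingers along y), standing from 14 to 56 mm above the burr's origin.
- burr_key (a point): Lowest point of the burr's key, on its axis, 8 mm below its origin. The key is a cross: two bars along the burr's x and y, each 36 mm long, 8 mm wide (6 mm over the lowest 2 mm) and 8 mm tall. It fits at any of four quarter turns.
- mill_seat (a point): Point on the mill's chamber axis, 86 mm above the bench, at the top of the drive hub: the burr's origin comes here when fully home. z up; x and y are the mill's. At the start the hub's slots stand at an unknown angle, 0.15 to 1.4 rad anticlockwise (from above) from the mill's x and y; this reading does not show it.
- mill_hub (a point): Floor of the hub's slots, 10 mm below the seat point. Four brass blocks (square, 41 mm over all) leave a cross of slots 10.5 mm wide; the key drops in within about 0.06 rad and 1 mm. The hub resists turning up to 0.6 N m. It is sprung: pressed, it gives from 5 N and bottoms after 4 mm at 11 N, then it is rigid. Over 25 N between burr and mill damages it.
- mill_rim (a point): Centre of the mouth of the mill's round steel chamber, 14 mm above the seat point. Bore 67.6 mm, outer diameter 96 mm. The disc's top is flush with the rim when home; before the key drops in it stands proud: 8 mm resting on the hub, 4 mm with the hub pressed to its stop.
- mill: Yellow and grey sample mill, fixed to the bench, 160 x 160 mm, deck 72 mm high, chamber wall on top to 100 mm. Origin: centre of its underside, under the chamber axis; control panel on its -x face.
- stand_a: Grey round stand of the orange burr, fixed, 76 mm in diameter; the burr's disc rests on it at 16 mm height, its key hanging in the open middle (48 mm wide), so it lifts straight up. Origin: centre of the underside.
- spare_burr: Bystander: a like burr with a blue grip, on its own like stand. Leave it alone. Origin as for the orange one.
- dish: Bystander: clear sample dish, 60 mm in diameter, 22 mm high, loose. Origin: centre of the underside.
- brush: Bystander: cleaning brush 170 mm long, lying loose on the bench along its own x. Origin: on the bench beneath its middle.
- microscope: Bystander: desk microscope with a small screen, fixed, base 130 x 180 mm, 245 mm high. Origin: centre of its underside.
Mind the look-alikes: they are no part of the job. What is shaped like the burr but brown or pink is not meant.

How it is judged:
By the outcome, as a careful person would: the job done as asked, in the order asked, and still so for the second after the job is handed in, with the robot touching nothing.
It also fails if it takes over 64 s, if anything falls off the work surface, if the arm or the gripper's body presses on something with over 40 N, if the wrist force passes 120 N, or if a joint passes its speed limit or range.

ROBOT

A 6-joint arm with a two-finger parallel gripper is mounted at the origin on the work surface. World frame = base frame: x ahead of the robot, y to its left, z up, the work surface at z = 0. Lengths are in mm, angles in rad, forces in N, time in s.
With the tool pointing down it reaches from about 350 to 875 mm from the base axis. Payload 4.2 kg.
Tool frame: the origin (TCP) lies on the mounting face of the last link; the fingertips stand 173 mm ahead of it and the grasp point (between the pads) lies 155 mm ahead of it; z points along the fingers, y is the direction in which the jaws open and shut (so a half turn about z gives the same grasp; the last joint's range is limited). The gripper opens to 85 mm and grips with 20 to 120 N. Pads are 22 mm wide; open, the fingers measure 114 mm over their backs; the gripper's body (76 mm by 85 mm) begins 54 mm behind the grasp point. The pads swing forward as they close: fully open they stand 13 mm farther back than shut.
Start: joints at [-1.077, 0.385, 0.008, 0, -1.194, -0.259], TCP at [145.423, -607.826, 404.712] pointing down, gripper open.
Joint ranges: [-3.14, 3.14], [-1.21, 2.06], [-1.07, 1.41], [-3.16, 2.05], [-2.99, -0.16], [-3.1, 3.1]. Speed limits (rad/s): [2.79, 2.79, 3.14, 3.14, 3.14, 3.14].

INTERFACE

Orientations are given as a unit quaternion [x, y, z, w].
In Python, from bench import arm gives the robot as it stands.
- The arm moves only by the shell command python3 -m jog 'ROWS' [OPENING]. ROWS is JSON, a list that holds one entry, the list of rows, each a list of 4 numbers: the shift along the tool's x, y, z in mm, then the turn about the tool's z in degrees. In form: [[[x, y, z, spin], ...]]. A call has exactly 5 rows; each row is the pose to reach, as a shift and turn from the pose measured when the call began, along the tool's axes at that moment; what a row does not reach only later rows make up. A row lasts 1/8 s, in which the tool goes at most 62.5 mm and 10.7 degrees, less where a joint would pass 70% of its speed; a pose out of reach is approached as far as the arm can. A call with a gripper value outside its range is refused whole. OPENING is the finger opening in mm, from 0 to 85.4, set as the call begins (- or left out, the last holds). The fingers move at their own pace and stop on an object; the grip force is fixed at half the most. Time passes only in rows, so rows that repeat a pose let the fingers close, or fill a call up. It gives the time, the measured TCP pose, the force and the opening at its end, in the units of the state.
- arm.read_state(): the state, without advancing time (a new reading comes with each control period).
- arm.get_image(name): name is "scene" or "top"; returns (picture, depth): 400x640x3 uint8, blue, green, red; 400x640 float32, mm along the optical axis (not along the pixel's ray), 0 where there is no reading.
- arm.camera_params(name): a dict with "mtx" (3x3 intrinsics, pixels), "R" (3x3) and "t" (3): a world point X has camera coordinates R X + t. Camera axes: x right, y down, z forward; pixel columns grow to the right and rows downward; lengths in mm; the calibration is good to about 2 mm. A picture is of the moment at which its call begins. camera_params takes no time and is no camera call.
- arm.job_done(): hands the job in, once; it reports no verdict.
The state is a dict: "clock": time; "joints": joint angles; "joint_vel": joint speeds; "joint_efforts": joint torques, N m; "position": TCP position; "ee_rot": TCP orientation; "contact_force": force on the tool from outside, world axes, zero at the start; "wrist_torque": the same for the moment, N m; "gripper_width": finger opening in mm.
Only numpy, scipy, OpenCV 4.12 (cv2) and the standard library are available. Lean on these libraries where they do the work, as an engineer would, in place of code of your own. Each camera call takes 0.05 s, during which the arm holds its last target.

## Working session

There is one attempt and no reset: what is moved stays moved. The work goes in short steps, Python scripts to look and compute and a shell command to move; the robot and the scene stay as the last step left them, time stands still between calls to the robot, and variables do not carry over. Pictures are saved under pics/ and viewed, and the job is handed in when it is done.

```bash
ls; mkdir -p pics
python3 - <<'E'
from bench import arm
import cv2,numpy as np
s=arm.read_state(); print(s)
for n in("scene","top"):
    im,d=arm.get_image(n); cv2.imwrite(f"pics/{n}0.png",im); np.savez(f"{n}0.npz",im=im,d=d); p=arm.camera_params(n); print(n,p)
E
```

```text
pics
{'clock': 0.0, 'joints': array([-1.07738586e+00,  3.85561580e-01,  6.61561293e-03, -5.02331889e-04,
       -1.19403452e+00, -2.58593313e-01]), 'joint_vel': array([-0.00143979, -0.00080965, -0.00120307,  0.0019573 , -0.00085911,
       -0.00083963]), 'joint_efforts': array([ 1.99498681e-03, -3.92288661e+01,  1.88395768e+01,  4.18604225e+00,
       -4.60456533e-03,  1.36155390e-05]), 'position': array([ 145.39580875, -607.63444571,  403.6136523 ]), 'ee_rot': array([-1.17046922e-01,  9.93125758e-01,  1.10151088e-03, -1.83877169e-04]), 'contact_force': array([-0.08452677, -0.31090667, -1.07954239]), 'wrist_torque': array([ 0.03121327, -0.00129786,  0.01146464]), 'gripper_width': 85.64181332481931}
scene {'mtx': array([[419.99723499,   0.        , 320.08149871],
       [  0.        , 419.99723499, 199.31183364],
       [  0.        ,   0.        ,   1.        ]]), 'R': array([[ 0.79760061,  0.60310569,  0.00983811],
       [ 0.33642898, -0.43126764, -0.83715217],
       [-0.50064838,  0.67102291, -0.54688157]]), 't': array([-447.46995737,  -55.52221069, 1319.56235944])}
top {'mtx': array([[479.31615308,   0.        , 323.73456103],
       [  0.        , 479.31615308, 187.79820477],
       [  0.        ,   0.        ,   1.        ]]), 'R': array([[ 0.02325734, -0.99969992,  0.00769156],
       [-0.99602886, -0.02383193, -0.08578198],
       [ 0.08593954, -0.00566596, -0.99628424]]), 't': array([  64.73820701,  535.58475838, 1336.12042758])}
```

View pics/scene0.png

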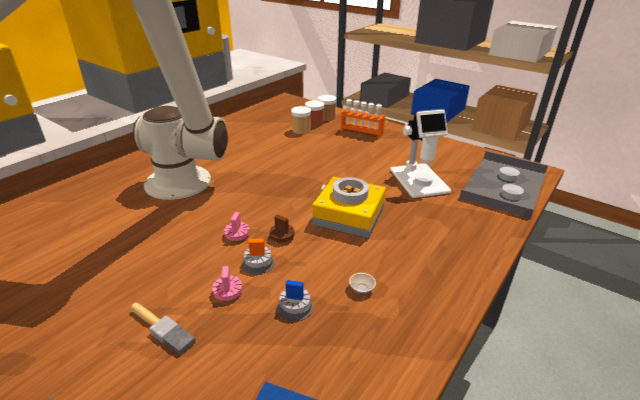

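View pics/top0.png

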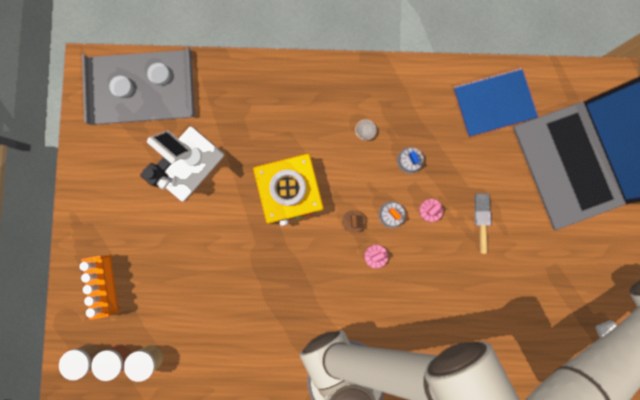

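Candidates: orange-gripped burr at top (393,214) / scene (257,254). The look-alikes are brown (354,221), pink (431,210) and (376,257), and blue (411,159). Only the first has an orange grip on a steel disc. I'll confirm it in an enlarged crop.

```bash
cat > h.py <<'E'
import numpy as np,cv2
from bench import arm
def world(p,u,v,z):
    K,R,t=p["mtx"],p["R"],p["t"]
    r=R.T@(np.linalg.inv(K)@np.array([u,v,1.])); c=-R.T@t
    return c+r*(z-c[2])/r[2]
def pts(p,d):
    v,u=np.mgrid[0:400,0:640]; K=p["mtx"]
    c=np.stack([(u-K[0,2])/K[0,0]*d,(v-K[1,2])/K[1,1]*d,d],-1)
    return (c-p["t"])@p["R"]
E
python3 - <<'E'
from h import *
for n in("scene","top"):
    f=np.load(n+"0.npz");im,d=f["im"],f["d"];p=arm.camera_params(n);P=pts(p,d)
    hsv=cv2.cvtColor(im,cv2.COLOR_BGR2HSV)
    h,s,v=[hsv[...,i].astype(int) for i in range(3)]
    m0=(s>200)&(v>190)&(h>=5)&(h<=16)
    w=np.zeros_like(m0)
    if n=="top": w[195:235,375:412]=1
    else: w[235:260,245:270]=1
    m=m0&w
    q=P[m]; print(n,"orange",m.sum(),np.median(q,0),q.min(0),q.max(0))
    vv,uu=np.nonzero(m); print(uu.mean(),vv.mean(),cv2.minAreaRect(np.c_[uu,vv].astype(np.float32)))
    y=(s>200)&(v>150)&(h>=20)&(h<=32)&(P[...,2]>55)&(P[...,2]<85)&(P[...,0]>300)
    vv,uu=np.nonzero(y); print("yellow",y.sum(),P[y].mean(0)); 
f=np.load("top0.npz");im=f["im"]
a=cv2.resize(im[185:245,345:425],None,fx=5,fy=5,interpolation=cv2.INTER_CUBIC)
b=cv2.resize(im[150:225,250:325],None,fx=5,fy=5,interpolation=cv2.INTER_CUBIC)
h=np.zeros((375,775,3),np.uint8);h[:300,:400]=a;h[:,400:]=b
cv2.imwrite("pics/crop0.png",h)
E
```

```text
scene orange 73 [ 463.82567118 -119.35175496   70.62257476] [ 381.91428888 -135.95575761   -2.80470153] [481.10575806 -41.02287412  73.34819176]
255.86301369863014 240.12328767123287 ((255.5, 240.0), (4.0, 15.0), 90.0)
yellow 1361 [550.26809638 144.02469711  68.99775986]
top orange 53 [ 463.0731869  -117.28753099   70.6626101 ] [ 451.99395663 -129.22061214   54.34880524] [ 476.26017226 -104.77929254   75.93032934]
394.5660377358491 213.58490566037736 ((394.5000305175781, 213.5), (11.31370735168457, 4.242640495300293), 45.0)
yellow 2208 [525.74570238 176.19466082  70.77357036]
```

View pics/crop0.png

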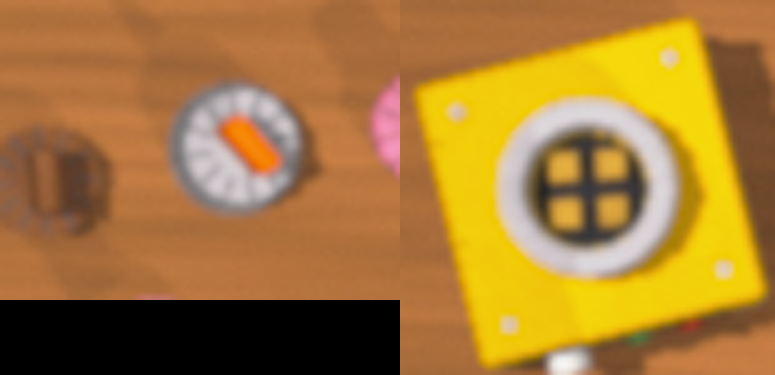

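The crop confirms an orange bar on a steel disc, with the brown look-alike to its left. The mill's hub slots are visible and lie nearly along the image axes. Next I'll measure accurately.

```bash
cat > meas.py <<'E'
from h import *
from scipy.optimize import least_squares
from scipy.spatial.transform import Rotation as Ro
def circ(q):
    r=least_squares(lambda a:np.hypot(q[:,0]-a[0],q[:,1]-a[1])-a[2],[*q.mean(0)[:2],40],loss="soft_l1").x
    return r
def up(im,u0,v0,u1,v1,k=8):
    return cv2.resize(im[v0:v1,u0:u1],None,fx=k,fy=k,interpolation=cv2.INTER_CUBIC)
def px(x,o,k): return (x+.5)/k-.5+o
E
python3 - <<'E'
from meas import *
k=8
f=np.load("top0.npz");im,d=f["im"],f["d"];p=arm.camera_params("top");P=pts(p,d)
# grip
for n,(u0,v0,u1,v1) in {"top":(375,195,412,235),"scene":(235,225,280,275)}.items():
    f=np.load(n+"0.npz");I=f["im"];pp=arm.camera_params(n)
    a=up(I,u0,v0,u1,v1,k).astype(int)
    hs=cv2.cvtColor(a.clip(0,255).astype(np.uint8),cv2.COLOR_BGR2HSV).astype(int)
    m=(a[...,2]-a[...,0]>130)&(hs[...,1]>190)
    nb,l,st,c=cv2.connectedComponentsWithStats(m.astype(np.uint8)); i=1+np.argmax(st[1:,4]); m=l==i
    vv,uu=np.nonzero(m); uu=px(uu,u0,k);vv=px(vv,v0,k)
    W=np.array([world(pp,u,v,72)[:2] for u,v in zip(uu,vv)])
    box=cv2.minAreaRect(W.astype(np.float32)); e,V=np.linalg.eigh(np.cov(W.T))
    print(n,"grip",W.mean(0),box,"pca ang",np.degrees(np.arctan2(V[1,1],V[0,1])),np.sqrt(e*12))
# ring: depth points near z=100
for n in("top","scene"):
    f=np.load(n+"0.npz");pp=arm.camera_params(n);Q=pts(pp,f["d"])
    m=(abs(Q[...,2]-100)<5)&(np.hypot(Q[...,0]-528,Q[...,1]-105)<130)&(Q[...,0]>430)
    q=Q[m];print(n,len(q),"ring z",np.median(q[:,2]),"ctr",q[:,:2].mean(0), (q[:,:2].min(0)+q[:,:2].max(0))/2,np.ptp(q[:,:2],axis=0))
    m=(abs(Q[...,2]-30)<6)&(np.hypot(Q[...,0]-463,Q[...,1]+118)<50)
    q=Q[m];print(n,len(q),"disc z",np.median(q[:,2]),"mid",(q[:,:2].min(0)+q[:,:2].max(0))/2,np.ptp(q[:,:2],axis=0))
# brightness disc / ring blobs
def blob(name,u0,v0,u1,v1,z,thr):
    a=up(im,u0,v0,u1,v1,k); hs=cv2.cvtColor(a,cv2.COLOR_BGR2HSV)
    m=((hs[...,1]<70)&(hs[...,2]>thr)).astype(np.uint8)
    cs,_=cv2.findContours(m,cv2.RETR_EXTERNAL,cv2.CHAIN_APPROX_NONE); c=max(cs,key=cv2.contourArea)[:,0]
    W=np.array([world(p,px(x,u0,k),px(y,v0,k),z) for x,y in c]); print(name,circ(W))
blob("ring",265,165,312,212,100,90)
blob("disc",375,195,412,235,30,60)
# hub blocks
a=up(im,265,165,312,212,k); hs=cv2.cvtColor(a,cv2.COLOR_BGR2HSV)
m=((hs[...,1]>110)&(hs[...,2]>120)).astype(np.uint8)
nb,l,st,c=cv2.connectedComponentsWithStats(m)
C=[]
for i in range(1,nb):
    if 500<st[i,4]<6000:
        w=world(p,px(c[i][0],265,k),px(c[i][1],165,k),86);print(st[i,4],c[i],w);C.append(w)
print(np.mean(C,0))
for i in range(len(C)):
  for j in range(i): 
    dd=C[i]-C[j]; print(np.hypot(*dd[:2]),np.degrees(np.arctan2(dd[1],dd[0]))%90)
# yellow deck
hs=cv2.cvtColor(im,cv2.COLOR_BGR2HSV); m=((hs[...,1]>200)&(hs[...,2]>120)&(hs[...,0]>19)&(hs[...,0]<33)).astype(np.uint8); m[:, :240]=0;m[:,340:]=0
vv,uu=np.nonzero(m[140:235]);vv=vv+140
W=np.array([world(p,u,v,72)[:2] for u,v in zip(uu,vv)]).astype(np.float32);print("deck",cv2.minAreaRect(W))
s=arm.read_state();R=Ro.from_quat(s["ee_rot"]).as_matrix();print(R)
E
```

```text
top grip [ 463.87293503 -116.94055503] ((463.9844055175781, -117.17860412597656), (33.38022232055664, 13.985187530517578), 43.47340393066406) pca ang 45.33827300205319 [12.91241088 31.28790655]
scene grip [ 481.14459018 -135.12331504] ((480.85369873046875, -136.23403930664062), (40.44512176513672, 61.541561126708984), 43.39162063598633) pca ang 138.54880648691778 [35.63513908 59.32386499]
top 478 ring z 99.1900649566596 ctr [527.63352514 176.98316431] [528.63737939 177.48964596] [94.63257534 94.22176906]
top 304 disc z 29.126192240440858 mid [ 465.48318286 -117.35110367] [59.49255746 60.14296476]
scene 329 ring z 98.79653754986909 ctr [532.58854545 170.6596073 ] [530.41249184 173.96813978] [96.06856541 95.00605452]
scene 302 disc z 29.34128736697744 mid [ 467.19960206 -120.52876969] [62.63986043 65.04102289]
ring [526.81286585 175.18372549  47.32771701]
disc [ 463.57712121 -115.50799575   36.46946821]
3647 [218.51165341 135.46942693] [543.49416742 164.24322274  86.        ]
3087 [140.31584062 145.24781341] [539.5408824 190.549883   86.       ]
2719 [220.36888562 216.75983818] [515.95849327 162.81896745  86.        ]
2931 [145.23814398 222.0296827 ] [513.57182423 188.09208454  86.        ]
[528.14134183 176.42603943  86.        ]
26.602045719343074 8.546284627808674
27.57248364158352 2.9609284192930545
36.402372919846634 49.6221385556274
38.26375348944878 51.44427133717849
26.085106001548393 5.406559603024192
25.385559609732834 5.394733217125847
deck ((526.7906494140625, 175.55235290527344), (162.05645751953125, 161.93997192382812), 15.804473876953125)
[[-9.72611913e-01 -2.32434410e-01 -5.57530456e-04]
 [-2.32435059e-01  9.72610022e-01  1.92034114e-03]
 [ 9.59063500e-05  1.99733629e-03 -9.99998001e-01]]
```

```bash
cat >> meas.py <<'E'
def delta(x,y,z,yaw_y):
    "tool shift to reach TCP x,y,z with tool y at world yaw (mod 180)"
    s=arm.read_state();R=Ro.from_quat(s["ee_rot"]).as_matrix()
    d=R.T@(np.array([x,y,z])-s["position"]); cur=np.degrees(np.arctan2(R[1,1],R[0,1]))
    turn=(yaw_y-cur+90)%180-90
    print("pos",s["position"].round(1),"toolz",R[:,2].round(4),"cur yaw",round(cur,2),"shift",d.round(1),"spin",round(-turn,1),"j6",s["joints"][5].round(2),"F",s["contact_force"].round(2),"T",s["wrist_torque"].round(3),"w",round(s["gripper_width"],1),"t",s["clock"])
E
python3 - <<'E'
from meas import *
p=arm.camera_params("top")
for n,u,v in(("pinkR",431,210),("pinkB",376,257),("brown",354,221),("blue",411,159)):
    w=world(p,u,v,40);print(n,w.round(),np.hypot(w[0]-464.5,w[1]+117.5).round())
delta(464.5,-117.5,300,134.5)
E
```

```text
pinkR [ 477. -223.   40.] 107.0
pinkB [344. -72.  40.] 129.0
brown [442.  -9.  40.] 111.0
blue [ 620. -166.   40.] 163.0
pos [ 145.4 -607.7  403.7] toolz [-6.0e-04  1.9e-03 -1.0e+00] cur yaw 103.44 shift [-424.3  402.4  104.5] spin -31.1 j6 -0.26 F [-1.2  -0.23  0.67] T [-0.031  0.053 -0.005] w 85.4 t 0.1
```

```bash
python3 -m jog '[[[-35,33,5,-6],[-75,71,10,-12],[-115,109,15,-18],[-155,147,20,-24],[-195,185,20,-31]]]' 50
python3 - <<'E'
from meas import *
delta(464.5,-117.5,300,134.5)
E
```

```text
clock: 0.72
position: [292.5, -380.7, 383.4]
ee_rot: [-0.38, 0.925, 0.002, -0.0]
contact_force: [0.5, -0.3, 0.3]
gripper_width: 50.0
pos [ 292.5 -380.7  383.4] toolz [-0.0016  0.0029 -1.    ] cur yaw 134.64 shift [-307.2   66.1   83.9] spin 0.1 j6 -0.21 F [ 0.51 -0.3   0.26] T [-0.029 -0.149  0.027] w 50.0 t 0.725
```

```bash
python3 -m jog '[[[-60,13,17,0],[-120,26,34,0],[-180,39,50,0],[-250,53,68,0],[-307,66,84,0]]]'; python3 -m jog '[[[0,0,0,0],[0,0,0,0],[0,0,0,0],[0,0,0,0],[0,0,0,0]]]'
python3 - <<'E'
from meas import *
for n in ("scene","top"):
    im,d=arm.get_image(n); np.savez(n+"1.npz",im=im,d=d)
    c=im[190:280,210:310] if n=="scene" else im[170:250,340:450]
    cv2.imwrite(f"pics/{n}1.png",cv2.resize(c,None,fx=5,fy=5,interpolation=cv2.INTER_CUBIC))
delta(464.5,-117.5,211,134.5)
E
```

```text
clock: 1.35
position: [457.6, -127.5, 303.2]
ee_rot: [-0.38, 0.925, 0.002, -0.0]
contact_force: [0.9, -0.6, -0.4]
gripper_width: 50.2
clock: 1.98
position: [457.2, -128.3, 303.5]
ee_rot: [-0.379, 0.925, 0.001, 0.0]
contact_force: [0.2, -0.1, -0.3]
gripper_width: 50.2
pos [ 457.4 -128.   303.3] toolz [-8.0e-04  2.8e-03 -1.0e+00] cur yaw 134.61 shift [-12.3   2.2  92.4] spin 0.1 j6 -0.86 F [-0.49 -0.31  0.26] T [ 0.027 -0.062  0.027] w 50.0 t 2.075
```

View pics/scene1.png

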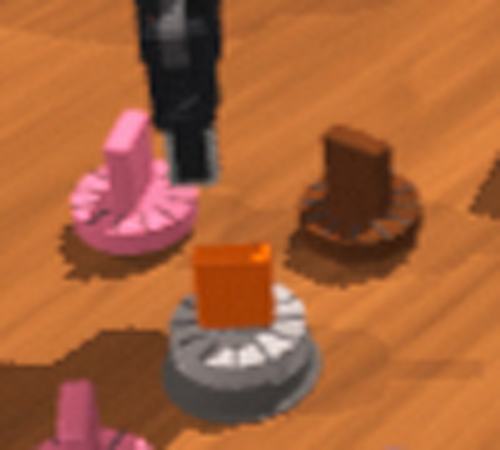

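The crop shows the gripper finger above and behind the orange grip, with nothing touching the brown or pink parts. I'll correct xy and descend.

```bash
python3 -m jog '[[[-6,1,10,0],[-12,2,25,0],[-12,2,40,0],[-12,2,50,0],[-12,2,50,0]]]'
python3 - <<'E'
from meas import *
delta(464.5,-117.5,211,134.5)
for n in ("scene","top"):
    im,d=arm.get_image(n); np.savez(n+"2.npz",im=im,d=d)
    c=im[190:280,210:310] if n=="scene" else im[170:250,340:450]
    cv2.imwrite(f"pics/{n}2.png",cv2.resize(c,None,fx=5,fy=5,interpolation=cv2.INTER_CUBIC))
E
```

```text
clock: 2.7
position: [464.3, -117.9, 252.4]
ee_rot: [-0.38, 0.925, 0.002, -0.001]
contact_force: [0.3, -0.9, 0.5]
gripper_width: 50.1
pos [ 464.3 -117.9  252.4] toolz [-0.0031  0.0026 -1.    ] cur yaw 134.62 shift [-0.4  0.  41.4] spin 0.1 j6 -0.88 F [ 0.26 -0.9   0.5 ] T [-0.003 -0.004 -0.045] w 50.1 t 2.7
```

View pics/scene2.png

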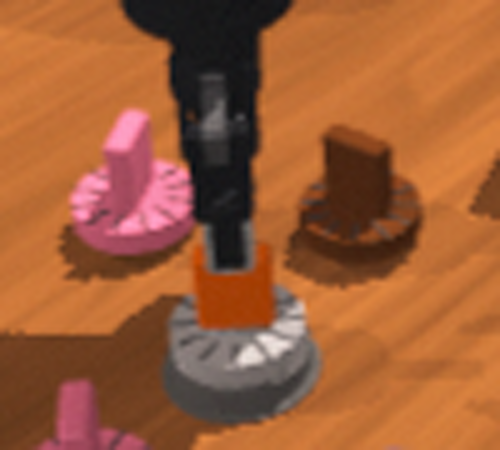

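View pics/top2.png

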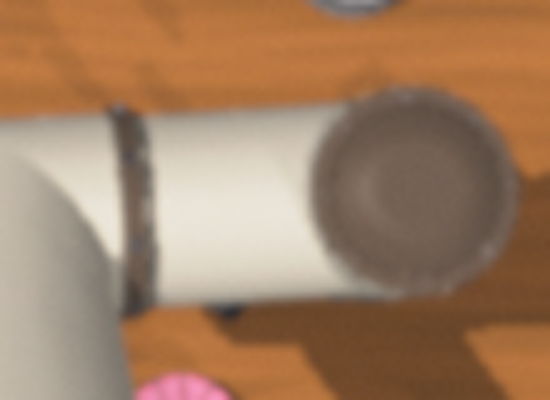

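The scene crop shows the finger at x≈228 and the grip centre at x≈233, so it sits about 2–3 mm short along the bar. The top view is blocked by the wrist. I'll shift 2 mm along the bar, descend and close.

```bash
python3 -m jog '[[[-2,0,12,0],[-2,0,24,0],[-2,0,34,0],[-2,0,41.5,0],[-2,0,41.5,0]]]'
python3 - <<'E'
from meas import *
delta(464.5,-117.5,211,134.5)
E
```

```text
clock: 3.42
position: [466.0, -116.5, 211.2]
ee_rot: [-0.38, 0.925, 0.002, -0.001]
contact_force: [0.2, -0.3, 0.0]
gripper_width: 49.8
pos [ 466.  -116.5  211.2] toolz [-0.0023  0.0025 -1.    ] cur yaw 134.62 shift [1.7 0.3 0.2] spin 0.1 j6 -0.88 F [ 0.16 -0.26  0.04] T [-0.029 -0.024  0.005] w 49.8 t 3.425
```

```bash
python3 -m jog '[[[0,0,0,0],[0,0,0,0],[0,0,0,0],[0,0,0,0],[0,0,0,0]]]' 0
python3 - <<'E'
from meas import *
delta(464.5,-117.5,211,134.5)
im,d=arm.get_image("scene"); np.savez("scene3.npz",im=im,d=d)
cv2.imwrite("pics/scene3.png",cv2.resize(im[190:280,210:310],None,fx=5,fy=5,interpolation=cv2.INTER_CUBIC))
E
```

```text
clock: 4.05
position: [466.4, -116.5, 211.8]
ee_rot: [-0.38, 0.925, 0.001, 0.0]
contact_force: [0.5, 1.0, 4.3]
gripper_width: 13.4
pos [ 466.4 -116.5  211.8] toolz [-6.0e-04  2.4e-03 -1.0e+00] cur yaw 134.64 shift [2.1 0.6 0.8] spin 0.1 j6 -0.88 F [0.48 1.03 4.33] T [-0.029 -0.142 -0.018] w 13.4 t 4.05
```

View pics/scene3.png

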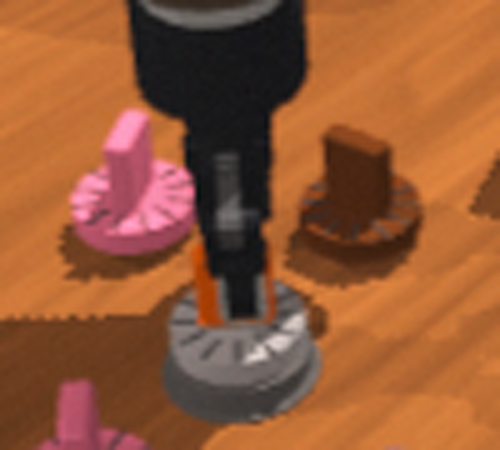

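```bash
python3 -m jog '[[[0,0,-10,0],[0,0,-35,0],[0,0,-70,0],[0,0,-105,0],[0,0,-125,0]]]'; python3 -m jog '[[[0,0,0,0],[0,0,0,0],[0,0,0,0],[0,0,0,0],[0,0,0,0]]]'
python3 - <<'E'
from meas import *
delta(527.5,175.8,340,95.5+15)
im,d=arm.get_image("scene"); np.savez("scene4.npz",im=im,d=d)
cv2.imwrite("pics/scene4.png",cv2.resize(im[130:280,180:310],None,fx=4,fy=4,interpolation=cv2.INTER_CUBIC))
E
```

```text
clock: 4.72
position: [465.9, -116.8, 338.3]
ee_rot: [-0.38, 0.925, 0.001, 0.001]
contact_force: [-0.1, -0.6, -3.1]
gripper_width: 13.5
clock: 5.35
position: [465.9, -116.8, 337.7]
ee_rot: [-0.38, 0.925, 0.002, -0.0]
contact_force: [-0.7, -0.4, -3.0]
gripper_width: 13.2
pos [ 465.9 -116.8  337.7] toolz [-0.0012  0.0029 -1.    ] cur yaw 134.62 shift [-249.4  165.    -1.5] spin 24.1 j6 -0.88 F [-0.67 -0.41 -2.96] T [ 0.039 -0.024  0.001] w 13.2 t 5.35
```

View pics/scene4.png

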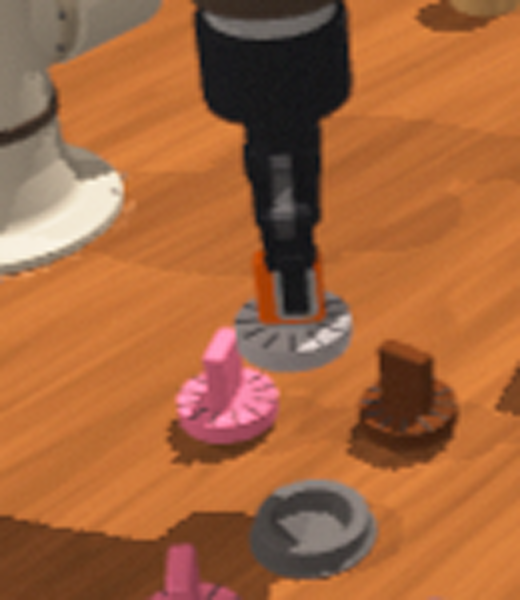

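```bash
python3 -m jog '[[[-35,23,-4,4],[-85,56,-4,9],[-135,89,-4,14],[-185,122,-4,19],[-225,148,-4,24]]]'; python3 -m jog '[[[0,0,0,0],[0,0,0,0],[0,0,0,0],[0,0,0,0],[0,0,0,0]]]'
python3 - <<'E'
from meas import *
delta(527.5,175.8,310,95.5+15)
E
```

```text
clock: 6.02
position: [522.3, 149.0, 342.6]
ee_rot: [-0.178, 0.984, 0.002, -0.0]
contact_force: [1.0, -0.1, -2.6]
gripper_width: 13.4
clock: 6.65
position: [522.3, 148.2, 342.8]
ee_rot: [-0.178, 0.984, 0.002, 0.0]
contact_force: [0.3, 0.2, -3.0]
gripper_width: 13.0
pos [522.3 148.2 342.8] toolz [-4.0e-04  3.2e-03 -1.0e+00] cur yaw 110.46 shift [-14.5  23.9  32.8] spin -0.0 j6 -1.79 F [ 0.33  0.17 -2.98] T [ 0.    -0.05  -0.018] w 13.0 t 6.65
```

```bash
python3 -m jog '[[[-5,8,5,0],[-10,16,12,0],[-14.5,24,20,0],[-14.5,24,25,0],[-14.5,24,25,0]]]'
python3 - <<'E'
from meas import *
delta(527.5,175.8,300,95.5+15)
for n in ("scene","top"):
    im,d=arm.get_image(n); np.savez(n+"5.npz",im=im,d=d)
    c=im[110:260,290:410] if n=="scene" else im[140:240,240:340]
    cv2.imwrite(f"pics/{n}5.png",cv2.resize(c,None,fx=4,fy=4,interpolation=cv2.INTER_CUBIC))
E
```

```text
clock: 7.28
position: [527.3, 176.0, 317.0]
ee_rot: [-0.178, 0.984, 0.001, -0.001]
contact_force: [-0.1, 0.2, -2.5]
gripper_width: 13.2
pos [527.3 176.  317. ] toolz [-0.002   0.0021 -1.    ] cur yaw 110.49 shift [-0.2 -0.3 17. ] spin -0.0 j6 -1.82 F [-0.06  0.16 -2.48] T [-0.015 -0.009 -0.007] w 13.2 t 7.275
```

View pics/scene5.png

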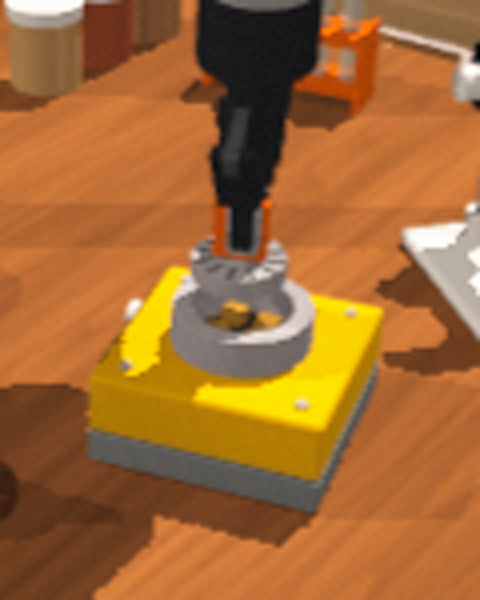

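View pics/top5.png

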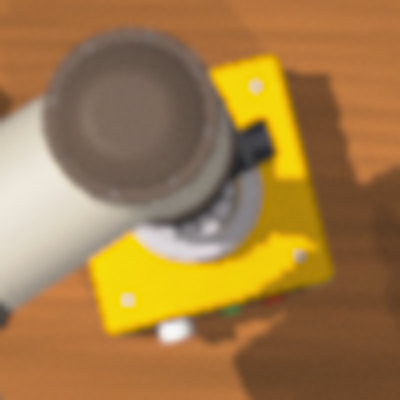

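```bash
cat >> meas.py <<'E'
def proj(p,W):
    c=W@p["R"].T+p["t"]; q=c@p["mtx"].T; return q[:,:2]/q[:,2:]
def ring(x,y,z,r):
    a=np.linspace(0,2*np.pi,181); return np.c_[x+r*np.cos(a),y+r*np.sin(a),np.full(181,z)]
def overlay(n,im,win,k,items,out):
    p=arm.camera_params(n);u0,v0,u1,v1=win;a=up(im,u0,v0,u1,v1,k)
    for W,col in items:
        q=proj(p,W);q=((q-[u0,v0]+.5)*k-.5)
        cv2.polylines(a,[np.round(q*16).astype(np.int32)],False,col,1,cv2.LINE_AA,4)
    cv2.imwrite(out,a)
E
python3 - <<'E'
from meas import *
im=np.load("scene5.npz")["im"]
G=(0,255,0);B=(255,0,0);M=(255,0,255)
overlay("scene",im,(325,160,375,206),12,[(ring(527.5,175.8,100,33.8),G),(ring(527.5,175.8,100,48),G),(ring(527.3,176,136,32),M),(ring(527.3,176,122,32),M)],"pics/ov5.png")
E
```

```text
(no output)
```

View pics/ov5.png

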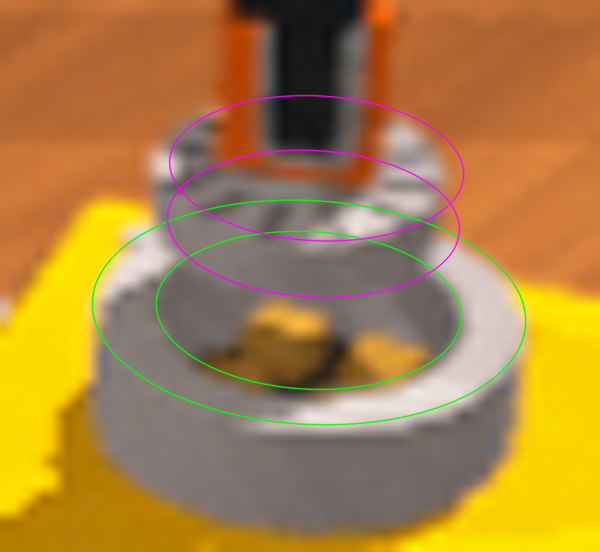

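Run:
```python
from meas import *
im=np.load("scene5.npz")["im"]
G=(0,255,0);M=(255,0,255)
b=np.array([1.7,-2.9])
bar=np.array([np.cos(np.radians(20.5)),np.sin(np.radians(20.5))])
r=np.array([527.5,175.8])+b; c=np.array([527.3,176])+b-4*bar
print(r,c)
overlay("scene",im,(325,150,375,210),10,[(ring(*r,100,33.8),G),(ring(*r,100,48),G),(ring(*r,72,48),G),(ring(*c,136,32),M),(ring(*c,122,32),M)],"pics/ov5b.png")
```

```text
[529.2 172.9] [525.25331124 171.69917047]
```

View pics/ov5b.png

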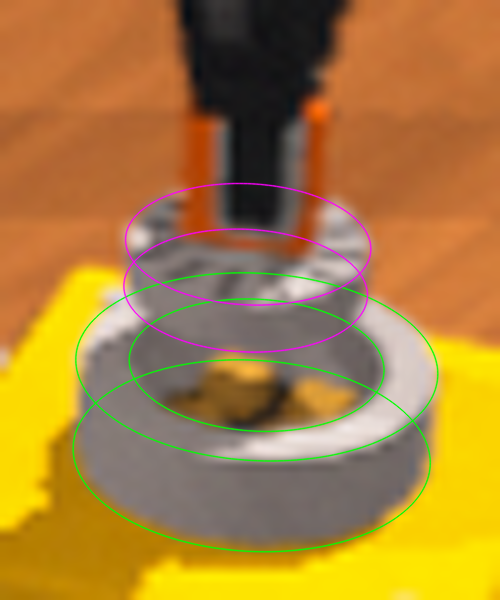

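The overlay puts the burr about 4.5 mm off along its bar relative to the chamber, because of the off-centre pinch. I'll correct that, lower to just above the rim and look again.

```bash
python3 -m jog '[[[-2,0,5,0],[-4.5,0,10,0],[-4.5,0,15,0],[-4.5,0,18,0],[-4.5,0,18,0]]]'
python3 - <<'E'
from meas import *
delta(531.6,177.6,289,95.5+15)
im,d=arm.get_image("scene"); np.savez("scene6.npz",im=im,d=d)
s=arm.read_state()["position"];print(s)
G=(0,255,0);M=(255,0,255)
b=np.array([1.7,-2.9])
bar=np.array([np.cos(np.radians(20.5)),np.sin(np.radians(20.5))])
r=np.array([527.5,175.8])+b; c=s[:2]+b-4.5*bar
o=s[2]-195
cv2.imwrite("pics/sc6.png",up(im,325,150,375,210,10))
overlay("scene",im,(325,150,375,210),10,[(ring(*r,100,33.8),G),(ring(*r,100,48),G),(ring(*c,o+14,32),M),(ring(*c,o,32),M)],"pics/ov6.png")
a=cv2.imread("pics/sc6.png");bb=cv2.imread("pics/ov6.png");cv2.imwrite("pics/c6.png",cv2.resize(np.hstack([a,bb]),(800,480)))
E
```

```text
clock: 8.0
position: [531.6, 177.4, 299.5]
ee_rot: [-0.178, 0.984, 0.001, -0.0]
contact_force: [0.7, 0.0, -2.6]
gripper_width: 13.3
pos [531.6 177.4 299.5] toolz [-0.0011  0.0025 -1.    ] cur yaw 110.47 shift [-0.1  0.2 10.5] spin -0.0 j6 -1.82 F [ 0.71  0.01 -2.56] T [0.011 0.001 0.016] w 13.3 t 8.0
[531.6897581  177.42747598 299.75774825]
```

View pics/ov6.png

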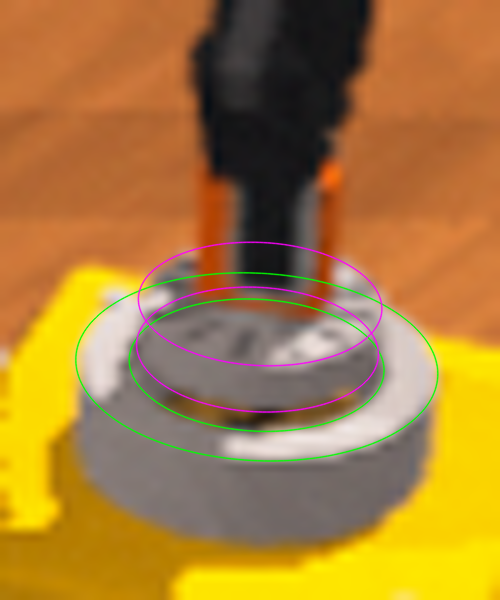

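View pics/sc6.png

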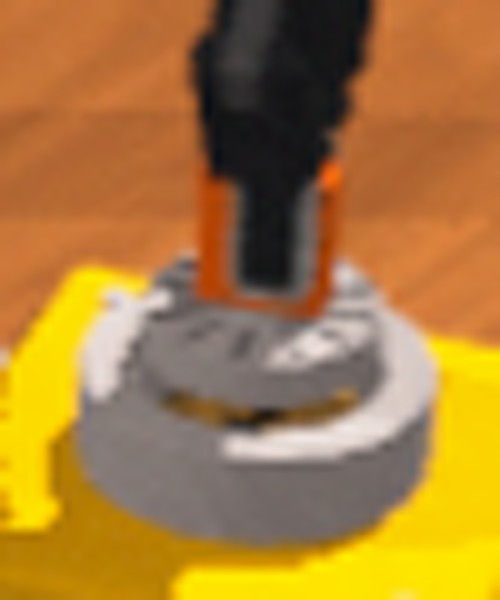

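The disc hovers centred over the bore, its edges at x≈138–382 against the bore's 130–384. I'll lower it gently and watch the force.

```bash
python3 -m jog '[[[0,0,1.5,0],[0,0,3,0],[0,0,4.5,0],[0,0,5.5,0],[0,0,6,0]]]'
python3 - <<'E'
from meas import *
delta(531.6,177.6,289,95.5+15)
E
```

```text
clock: 8.68
position: [531.7, 177.5, 293.7]
ee_rot: [-0.178, 0.984, 0.001, -0.0]
contact_force: [0.0, -0.2, -2.8]
gripper_width: 13.5
pos [531.7 177.5 293.7] toolz [-6.0e-04  2.7e-03 -1.0e+00] cur yaw 110.47 shift [0.  0.2 4.7] spin -0.0 j6 -1.82 F [ 0.04 -0.21 -2.8 ] T [-0.037 -0.036  0.03 ] w 13.5 t 8.675
```

```bash
python3 -m jog '[[[0,0,1,0],[0,0,2,0],[0,0,3,0],[0,0,3.5,0],[0,0,3.5,0]]]'
python3 - <<'E'
from meas import *
delta(531.6,177.6,289,95.5+15)
E
```

```text
clock: 9.3
position: [531.7, 177.5, 290.1]
ee_rot: [-0.178, 0.984, 0.001, -0.0]
contact_force: [0.5, 0.6, -2.6]
gripper_width: 13.2
pos [531.7 177.5 290.1] toolz [-6.0e-04  2.7e-03 -1.0e+00] cur yaw 110.48 shift [0.  0.2 1.1] spin -0.0 j6 -1.82 F [ 0.47  0.62 -2.64] T [ 0.01  -0.014 -0.008] w 13.2 t 9.3
```

```bash
python3 -m jog '[[[0,0,0.5,0],[0,0,1,0],[0,0,1.5,0],[0,0,1.8,0],[0,0,1.8,0]]]'
python3 - <<'E'
from meas import *
delta(531.6,177.6,289,95.5+15)
E
```

```text
clock: 9.93
position: [531.7, 177.5, 288.8]
ee_rot: [-0.178, 0.984, 0.001, 0.0]
contact_force: [-2.1, 0.0, 3.7]
gripper_width: 12.8
pos [531.7 177.5 288.8] toolz [-1.0e-04  2.9e-03 -1.0e+00] cur yaw 110.48 shift [ 0.1  0.2 -0.2] spin -0.0 j6 -1.82 F [-2.14  0.02  3.65] T [-0.115  0.521  0.022] w 12.8 t 9.925
```

The burr is resting on the hub: contact at z≈289 as expected, about 6 N. Now I'll turn it clockwise under light pressure.

```bash
python3 -m jog '[[[0,0,0.5,1.5],[0,0,0.8,3],[0,0,1,4.5],[0,0,1,6],[0,0,1,7.5]]]'
python3 - <<'E'
from meas import *
delta(531.6,177.6,289,95.5)
E
```

```text
clock: 10.55
position: [531.8, 177.4, 288.0]
ee_rot: [-0.112, 0.994, 0.001, 0.0]
contact_force: [-2.6, 0.1, 5.1]
gripper_width: 12.9
pos [531.8 177.4 288. ] toolz [ 1.0e-04  2.6e-03 -1.0e+00] cur yaw 102.9 shift [ 0.1  0.2 -1. ] spin 7.4 j6 -1.95 F [-2.63  0.09  5.13] T [-0.25   0.516  0.165] w 12.9 t 10.55
```

```bash
python3 -m jog '[[[0,-0.4,0.3,1],[0,-0.7,0.5,2],[0,-0.8,0.6,3],[0,-0.9,0.7,4],[0,-1,0.7,5]]]'
python3 - <<'E'
from meas import *
delta(531.6,177.6,289,95.5)
E
```

```text
clock: 11.18
position: [532.0, 176.8, 287.3]
ee_rot: [-0.068, 0.998, 0.002, 0.0]
contact_force: [-1.1, -0.4, 3.4]
gripper_width: 13.3
pos [532.  176.8 287.3] toolz [ 4.0e-04  3.4e-03 -1.0e+00] cur yaw 97.81 shift [ 0.3  0.9 -1.7] spin 2.3 j6 -2.04 F [-1.13 -0.44  3.43] T [-0.068  0.475 -0.004] w 13.3 t 11.175
```

```bash
python3 -m jog '[[[0,-0.1,0.4,0.8],[0,-0.2,0.7,1.6],[0,-0.3,1,2.4],[0,-0.3,1.3,3.2],[0,-0.3,1.6,4]]]'
python3 - <<'E'
from meas import *
delta(531.6,177.6,289,95.5)
E
```

```text
clock: 11.8
position: [532.2, 176.5, 285.9]
ee_rot: [-0.033, 0.999, 0.002, 0.001]
contact_force: [-1.2, -0.2, 3.7]
gripper_width: 13.5
pos [532.2 176.5 285.9] toolz [ 9.0e-04  3.4e-03 -1.0e+00] cur yaw 93.77 shift [ 0.5  1.2 -3.1] spin -1.7 j6 -2.11 F [-1.2  -0.17  3.72] T [-0.118  0.296  0.005] w 13.5 t 11.8
```

```bash
python3 -m jog '[[[0,-0.1,0.4,0.6],[0,-0.1,0.7,1.2],[0,-0.2,1,1.8],[0,-0.2,1.3,2.4],[0,-0.2,1.5,3]]]'
python3 - <<'E'
from meas import *
delta(531.6,177.6,281,95.5)
im,d=arm.get_image("scene"); np.savez("scene7.npz",im=im,d=d)
cv2.imwrite("pics/sc7.png",up(im,325,150,375,210,10))
E
```

```text
clock: 12.42
position: [531.8, 175.6, 283.9]
ee_rot: [-0.006, 1.0, 0.001, -0.001]
contact_force: [0.2, -5.7, -0.1]
gripper_width: 13.2
pos [531.8 175.6 283.9] toolz [-0.0011  0.0015 -1.    ] cur yaw 90.74 shift [0.2 2.  3. ] spin -4.8 j6 -2.16 F [ 0.23 -5.75 -0.09] T [-1.786  0.077  0.225] w 13.2 t 12.425
```

View pics/sc7.png

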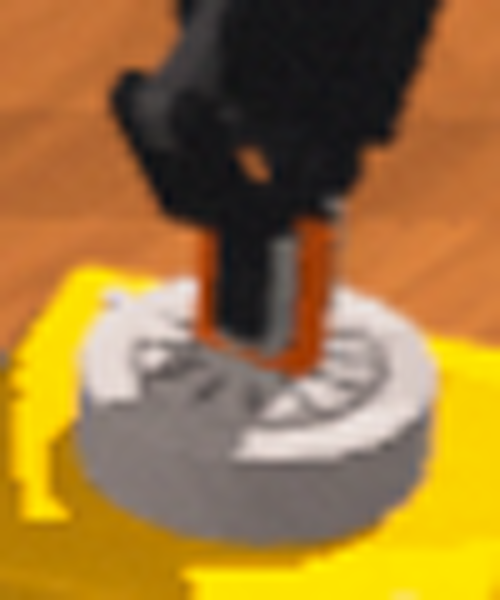

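It has dropped most of the way: the disc top looks almost flush and the vertical force is light. There is some side force, so I'll relax that and continue down gently.

```bash
python3 -m jog '[[[0,-0.3,0,-0.5],[0,-0.5,0.3,-1],[0,-0.7,0.6,-1.5],[0,-0.7,0.8,-1.5],[0,-0.7,1,-1.5]]]'
python3 - <<'E'
from meas import *
delta(531.6,177.6,281,95.5)
E
```

```text
clock: 13.1
position: [532.0, 175.3, 283.0]
ee_rot: [-0.019, 1.0, 0.001, -0.0]
contact_force: [0.1, 0.0, -2.1]
gripper_width: 13.1
pos [532.  175.3 283. ] toolz [-4.0e-04  2.3e-03 -1.0e+00] cur yaw 92.22 shift [0.3 2.3 2. ] spin -3.3 j6 -2.14 F [ 0.1   0.03 -2.09] T [-0.03  -0.022  0.038] w 13.1 t 13.1
```

Side force and torque are gone and there's no upward load. Continuing down.

```bash
python3 -m jog '[[[0,0,0.4,0],[0,0,0.8,0],[0,0,1.1,0],[0,0,1.3,0],[0,0,1.5,0]]]'
python3 - <<'E'
from meas import *
delta(531.6,177.6,281,95.5)
E
```

```text
clock: 13.72
position: [532.0, 175.3, 281.8]
ee_rot: [-0.02, 1.0, 0.001, -0.0]
contact_force: [-1.9, 0.2, 0.4]
gripper_width: 13.0
pos [532.  175.3 281.8] toolz [-2.0e-04  2.4e-03 -1.0e+00] cur yaw 92.24 shift [0.3 2.3 0.8] spin -3.3 j6 -2.14 F [-1.92  0.2   0.36] T [ 0.114  0.319 -0.015] w 13.0 t 13.725
```

```bash
python3 -m jog '[[[0,0,0.2,0],[0,0,0.4,0],[0,0,0.6,0],[0,0,0.6,0],[0,0,0.6,0]]]'
python3 - <<'E'
from meas import *
delta(531.6,177.6,281,95.5)
im,d=arm.get_image("scene"); np.savez("scene8.npz",im=im,d=d)
cv2.imwrite("pics/sc8.png",up(im,325,150,375,210,10))
P=pts(arm.camera_params("scene"),d); q=P[(np.hypot(P[...,0]-530,P[...,1]-174)<31)&(P[...,2]>80)&(P[...,2]<112)]
g=P[(abs(np.hypot(P[...,0]-530,P[...,1]-174)-41)<3)&(P[...,2]>80)&(P[...,2]<112)]
print(np.median(q[:,2]),np.median(g[:,2]),len(q),len(g))
E
```

```text
clock: 14.35
position: [532.0, 175.3, 281.4]
ee_rot: [-0.02, 1.0, 0.001, 0.0]
contact_force: [-2.6, -0.4, 3.4]
gripper_width: 12.9
pos [532.  175.3 281.4] toolz [ 1.0e-04  2.5e-03 -1.0e+00] cur yaw 92.24 shift [0.3 2.3 0.4] spin -3.3 j6 -2.14 F [-2.58 -0.44  3.4 ] T [-0.07   0.678 -0.001] w 12.9 t 14.35
99.35377436300757 98.83328872499972 185 101
```

View pics/sc8.png

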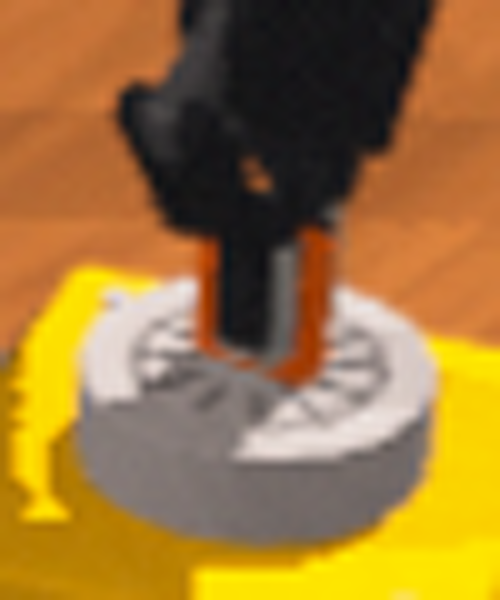

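The disc top is flush with the rim (depth 99.4 vs 98.8) and it firms up at home height. Unload and release.

```bash
python3 -m jog '[[[0,0,-0.3,0],[0,0,-0.3,0],[0,0,-0.3,0],[0,0,-0.3,0],[0,0,-0.3,0]]]' 45
python3 - <<'E'
from meas import *
delta(531.6,177.6,400,95.5)
E
python3 -m jog '[[[0,0,-5,0],[0,0,-20,0],[0,0,-45,0],[0,0,-75,0],[0,0,-100,0]]]'
python3 -m jog '[[[40,0,0,0],[80,-20,0,0],[120,-60,0,0],[150,-110,0,0],[150,-150,0,0]]]'
python3 -m jog '[[[0,0,0,0],[0,0,0,0],[0,0,0,0],[0,0,0,0],[0,0,0,0]]]'
python3 - <<'E'
from meas import *
for n in ("scene","top"):
    im,d=arm.get_image(n); np.savez(n+"9.npz",im=im,d=d); cv2.imwrite(f"pics/{n}9.png",im)
    P=pts(arm.camera_params(n),d); c=(530,174) if n=="scene" else(527.5,176)
    rr=np.hypot(P[...,0]-c[0],P[...,1]-c[1])
    z=P[...,2]; a=z[(rr<29)&(z>85)&(z<112)];g=z[(abs(rr-41)<3)&(z>85)&(z<112)]; print(n,np.median(a),np.median(g),len(a),len(g))
a=up(np.load("scene9.npz")["im"],325,150,375,210,8);b=up(np.load("top9.npz")["im"],262,160,312,214,8)
h=np.zeros((480,800,3),np.uint8);h[:480,:400]=a;h[:432,400:]=b;cv2.imwrite("pics/c9.png",h)
delta(531.6,177.6,400,95.5)
E
```

```text
clock: 15.02
position: [532.0, 175.4, 281.7]
ee_rot: [-0.02, 1.0, 0.001, 0.0]
contact_force: [-0.8, -0.1, 0.4]
gripper_width: 44.6
pos [532.  175.4 281.7] toolz [ 0.      0.0025 -1.    ] cur yaw 92.24 shift [   0.3    2.6 -118.3] spin -3.3 j6 -2.14 F [-0.78 -0.11  0.42] T [ 0.061  0.026 -0.022] w 44.6 t 15.025
clock: 15.65
position: [532.0, 175.1, 384.3]
ee_rot: [-0.02, 1.0, 0.002, 0.001]
contact_force: [0.2, -0.3, -0.9]
gripper_width: 44.8
clock: 16.27
position: [385.7, 17.6, 384.8]
ee_rot: [-0.021, 1.0, 0.002, 0.002]
contact_force: [1.0, 0.7, 0.7]
gripper_width: 44.9
clock: 16.9
position: [385.9, 18.1, 384.7]
ee_rot: [-0.021, 1.0, 0.002, 0.002]
contact_force: [-0.4, 0.1, 0.3]
gripper_width: 44.7
scene 99.87438240674255 99.06198970798565 169 107
top 99.54147816395738 99.25483189071787 283 219
pos [385.8  17.9 384.7] toolz [ 0.0044  0.0047 -1.    ] cur yaw 92.39 shift [-152.4  153.5  -13.9] spin -3.1 j6 -2.0 F [-0.53  0.23  0.3 ] T [0.024 0.046 0.011] w 45.2 t 17.0
```

View pics/c9.png

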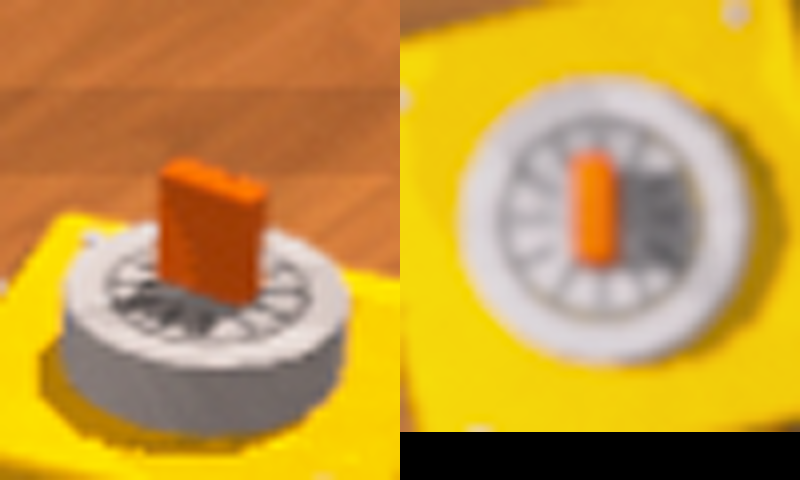

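View pics/scene9.png

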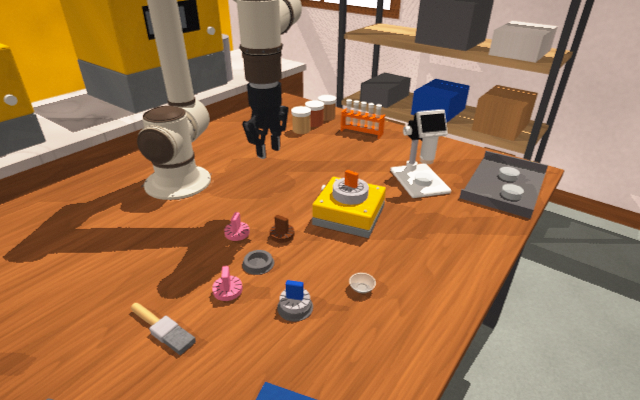

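The burr sits flush and level in the chamber at scene (350,185). The stand at (258,261) is empty, and the blue burr, dish, brush and look-alikes are where they were at the start. The gripper is clear of everything.

Run:
```python
from bench import arm
print(arm.job_done())
```

```text
the job is handed in; nothing more can be done
None
```

The orange burr is fitted in the yellow mill's chamber and let go of, and the job was handed in at about 17 s on the robot's clock. I rested it on the hub and turned it about 20° clockwise under light pressure, about 8 N at most in the readings after each move. The key dropped in, and I followed it down without forcing.

**Final checks:**
- **Seating:** the disc top is flush with the rim. It read 0.3 mm above the rim from the top camera and 0.8 mm from the scene camera, which is within camera error. The home contact height also matched the 8 mm drop within about 1 mm.
- **Surroundings:** the gripper is clear of everything. In the last scene picture the blue burr, dish, brush and look-alikes look unmoved.

**What disagreed:**
- **Off-centre pinch:** I gripped the burr about 4.5 mm off-centre along its bar and corrected for it before lowering.
- **Side load:** after the key dropped there was a brief side load of about 6 N, which I eased off before pressing it home.
- **Camera mismatch:** the two cameras differed by 2–3 mm on absolute positions, so I lined the burr up with the chamber using the scene camera alone.

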